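Reverse the cutter of a bench edge scraper

ROBOT

A 6-joint arm with a two-finger parallel gripper is mounted at the origin on a cart in front of the work surface, level with it; the furniture and walls round the work are solid. World frame = base frame: x ahead of the robot, y to its left, z up, the work surface at z = 0. Lengths are in m, angles in degrees, forces in N, time in s.
With the tool pointing down it reaches from about 0.3 to 0.75 m from the base axis. Payload 8.5 kg.
Tool frame: the origin (TCP) lies on the centre line of the jaws, within the pads' length; the fingertips stand 11 mm ahead of it and the grasp point (between the pads) lies 8 mm behind it; z points along the fingers, y is the line along which they close (so a half turn about z gives the same grasp; the last joint's range is limited). The gripper opens to 85 mm and grips with 20 to 120 N. Pads are 22 mm wide; open, the fingers measure 114 mm over their backs; the gripper's body (76 mm by 85 mm) begins 54 mm behind the grasp point. The pads swing forward as they close: fully open they stand 13 mm farther back than shut.
Start: joints at [-75.991, 21.807, 74.336, -0, 83.858, -12.336], TCP at [0.244, -0.493, 0.242] pointing down, gripper open.
Joint ranges: [-178.18, 178.18], [-50.72, 133.34], [12.68, 142.11], [-81.47, 261.47], [9.98, 163.14], [-165.26, 165.26]. Speed limits (degrees/s): [136.94, 136.94, 180, 180, 180, 180].

INTERFACE

Orientations are given as a 3x3 rotation matrix whose columns are the frame's x, y, z axes.
In Python, from rig import env gives the robot as it stands.
- The arm moves only by the shell command python3 nudge.py 'ROWS' [FORCE]. ROWS is a JSON list of rows, 1 to 10 of them, each of 5 numbers: dx, dy, dz in m, then a turn about the tool's z in degrees, then the finger opening in m; each row shifts and turns the commanded pose from where the row before left it, along the tool's axes as they then stand; what a row does not reach is not made up. A row lasts 1/10 s, in which the tool goes at most 0.05 m and 8.59 degrees, less where a joint would pass 70% of its speed; a pose out of reach is approached as far as the arm can. The fingers move at their own pace and stop on an object; FORCE is the grip in N (left out, the last holds). Time passes only in rows, so rows that do not move let the fingers close. It prints the time, the measured TCP pose, the force, the opening and the grip force at its end. Input that does not fit is refused with a message, and nothing moves.
- env.observe(): the state, without advancing time (a new reading comes with each control period).
- env.get_image(name): name is "scene" or "side" or "wrist"; returns a dict with "pixels" (480x640x3 uint8, red, green, blue), "K" (3x3 intrinsics, pixels), "extrinsics" (4x4, takes a point from world to camera coordinates). Camera axes: x right, y down, z forward; pixel columns grow to the right and rows downward; lengths in m; the calibration is good to about 2 mm. A picture is of the moment at which its call begins. There is no depth.
- env.close_job(): hands the job in; it is judged then, once.
The state is a dict: "time_s": time; "q": joint angles; "qvel": joint speeds; "joint_efforts": joint torques, N m; "position": TCP position; "tool_rot": TCP orientation; "ft_force": force on the tool from outside, world axes, zero at the start; "wrist_torque": the same for the moment, N m; "grip_width": finger opening in m; "gripper_force": force on a finger pad.
Only numpy, scipy, OpenCV 4.12 (cv2) and the standard library are available. Lean on these libraries where they do the work, as an engineer would, in place of code of your own. Each camera call takes 0.05 s, during which the arm holds its last target. There are 200 camera calls.

TASK

The cutter of the bench edge scraper is dull at its red-banded end, which now sticks out of the front. Swing the yellow keeper fully off, take the cutter out, turn it end for end and lay it back down in its saddles so the green-banded end sticks out and the red-banded end is pushed back against the back stop, then swing the keeper back across it fully home. Leave the tape measures where they are.

Things in the scene. Friction and masses are not known exactly. Their poses are not given: they have to be found in the camera images.
- holder: Bench edge scraper, fixed to the bench: blue base plate 155 x 100 x 12 mm with two dark saddles in line and a back stop. Origin: centre of its underside, on the bench; +x runs along the cutter to the back stop and points to the robot's left within 0.4 rad; the working end sticks out to -x. A tall carton with spread flaps stands to its right, under the robot's start: rise before moving off.
- saddle_gap (a point): Point at x = -25, y = 0, z = 30 mm in the holder's frame, level with the saddle floors: the underside centre of a seated cutter. Front saddle at x = -75 to -55 mm, rear one 5 to 45 mm; between them 60 mm are free down to the plate (z = 12 mm), where fingers can straddle the cutter. Saddle cheeks are 28 mm apart inside and flare out to about 50 mm over all at z = 45 mm.
- back_stop (a point): Middle of the back stop's face, at x = 60, y = 0, z = 39 mm in the holder's frame; the stop is an upright steel plate 44 mm wide, top at z = 48 mm. The cutter's rear tip face butts against it.
- cutter: Loose double-ended cutter: steel bar 170 long, 24 wide, 18 high, 0.25 to 0.5 kg; the last 20 mm at each end are flat tips 22 wide, 8 high; both ends alike in shape. Origin: centre of its underside; +x runs to the green-banded bright end, -x to the red-banded copper-brown dull end. It starts in the saddles, red end out, at most 3 mm short of the stop.
- green_end (a point): centre of the tip face at the cutter's green-banded end (85 mm from its middle, 9 mm above its underside)
- red_end (a point): centre of the tip face at the cutter's red-banded end (85 mm from its middle, 9 mm above its underside)
- keeper (a joint): Yellow swing keeper, flat bar 18 wide, 7 thick, underside at z = 50.5 mm (2.5 mm above a seated cutter), on a vertical pivot. 0 = closed, at its stop, square across the rear saddle; grows counterclockwise from above as it opens, to a stop at 1.85 rad; clear of the cutter from 1.5 rad. Friction 0.06 N m (1 N at the knob) keeps it where it is left. Starts at 0 to 0.1.
- keeper_hinge (a point): the keeper's turning axis, at x = 25, y = 36, z = 50.5 mm in the holder's frame
- knob (a point): the keeper's upright black round knob, 13 mm in diameter, 72 mm from the turning axis, standing z = 57.5 to 93.5 mm above the bench; this point is on its axis at z = 78.5 mm. Closed, it is at x = 25, y = -36 mm in the holder's frame.
- tape_yellow_b: yellow tape measure, 85 x 102 x 46 mm, bystander lying on the bench near the scraper; origin: centre of its underside
- tape_black_a: black and yellow tape measure, 78 x 102 x 44 mm, bystander lying on the bench near the scraper; origin: centre of its underside
- tape_chrome_b: small white tape measure, 54 x 74 x 34 mm, bystander lying on the bench near the scraper; origin: centre of its underside

How it is judged (in metres and radians):
On the way, in this order (a step that is already met when the one before it is completed fails the run):
1. the keeper is swung off (over 1.2 rad) while the cutter still lies in the saddles (value of joint keeper above 1.2 rad and distance of cutter from where it was at the start of the episode below 0.02 m), for 0.2 s.
2. with the keeper still off, the cutter lies reversed in both saddles, green end out, red end at the back stop within 5 mm (value of joint keeper above 1.2 rad and x of green_end in the frame of holder between -0.115 and -0.105 m and y of green_end in the frame of holder between -0.006 and 0.006 m and z of green_end in the frame of holder between 0.035 and 0.0425 m and z of red_end in the frame of holder between 0.035 and 0.0425 m), for 0.2 s.
At the end, for the whole second after the job is handed in: The cutter lies down in both saddles (tips within about 4 mm of seated height), green end out in front within 6 mm of the centre line, the other end within 5 mm of the back stop; the keeper is closed to within 0.12 rad; all is at rest (x of green_end in the frame of holder between -0.115 and -0.105 m and y of green_end in the frame of holder between -0.006 and 0.006 m and z of green_end in the frame of holder between 0.035 and 0.0425 m and z of red_end in the frame of holder between 0.035 and 0.0425 m and value of joint keeper below 0.12 rad and linear speed of cutter below 0.02 m/s and velocity of joint keeper below 0.1 rad/s); the robot touches nothing.
It fails at once if a tape measure is shifted more than 25 mm (distance of any of tape_yellow_b, tape_black_a, tape_chrome_b from where it was at the start of the episode above 0.025 m).
It also fails if it takes over 72 s, if anything falls off the work surface, if the arm or the gripper's body presses on something with over 40 N, if the wrist force passes 120 N, or if a joint passes its speed limit or range.

## Working session

There is one attempt and no reset: what is moved stays moved. The work goes in short steps, Python scripts to look and compute and a shell command to move; the robot and the scene stay as the last step left them, time stands still between calls to the robot, and variables do not carry over. Pictures are saved under pics/ and viewed, at most 10 in all, crops included, and the job is handed in when it is done.

```bash
ls; mkdir -p pics
python3 - <<'E'
from rig import env
import cv2,numpy as np
o=env.observe(); print(o['time_s'],o['position'],np.round(o['tool_rot'],3))
for n in ['scene','side']:
    r=env.get_image(n); cv2.imwrite(f'pics/{n}0.png',r['pixels'][:,:,::-1])
    print(n,r['K'].tolist(),np.round(r['extrinsics'],4).tolist())
E
```

```text
nudge.py
pics
rig.py
0.0 [ 0.24399113 -0.49258177  0.24171151] [[ 0.896  0.444 -0.   ]
 [ 0.444 -0.896  0.001]
 [ 0.    -0.001 -1.   ]]
scene [[475.7112620005881, 0.0, 319.97384876938236], [0.0, 475.7112620005881, 246.6867954847038], [0.0, 0.0, 1.0]] [[0.871, -0.4911, -0.0127, -0.5837], [-0.2548, -0.4293, -0.8665, 0.1387], [0.4201, 0.7579, -0.4991, 0.8085], [0.0, 0.0, 0.0, 1.0]]
side [[618.3328289064655, 0.0, 321.6260613297408], [0.0, 618.3328289064655, 236.46233074499668], [0.0, 0.0, 1.0]] [[0.1694, 0.9855, -0.0078, 0.0934], [0.7882, -0.1402, -0.5992, -0.4274], [-0.5916, 0.0954, -0.8006, 1.5609], [0.0, 0.0, 0.0, 1.0]]
```

View pics/scene0.png

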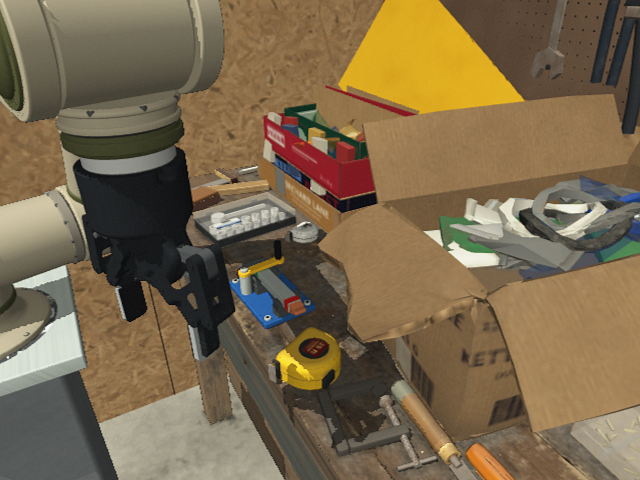

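View pics/side0.png

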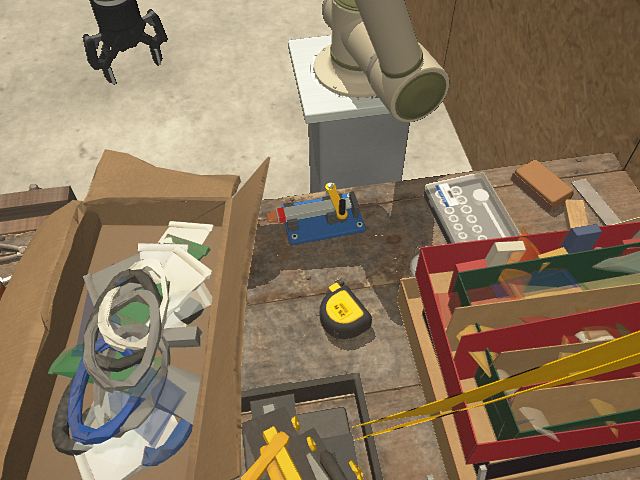

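Scene: blue holder around (270,295), keeper knob (278,248), red end (295,303), yellow tape (308,358), white tape (303,232). Side: holder around (325,225), knob (342,208), red end (278,215), black tape (345,312). I'll enlarge both views around the holder.

Run:
```python
import cv2,numpy as np
a=cv2.imread('pics/scene0.png')[225:345,215:335]; b=cv2.imread('pics/side0.png')[165:265,250:400]
a=cv2.resize(a,(600,600),interpolation=cv2.INTER_CUBIC)
cv2.imwrite('pics/ca.png',a)
cv2.imwrite('pics/cb.png',cv2.resize(b,(795,530),interpolation=cv2.INTER_CUBIC))
for n in ['scene0','side0']:
    im=cv2.imread(f'pics/{n}.png'); h=cv2.cvtColor(im,cv2.COLOR_BGR2HSV)
    m=cv2.inRange(h,(100,150,60),(118,255,255)); 
    c,_=cv2.findContours(m,cv2.RETR_EXTERNAL,cv2.CHAIN_APPROX_SIMPLE)
    for k in sorted(c,key=cv2.contourArea)[-3:]:
        print(n,cv2.contourArea(k),cv2.boundingRect(k),cv2.approxPolyDP(cv2.convexHull(k),2,True).reshape(-1,2).tolist())
```

```text
scene0 82.5 (279, 273, 17, 18) [[280, 273], [295, 287], [293, 290], [279, 277]]
scene0 114.0 (620, 193, 20, 10) [[639, 201], [627, 202], [620, 197], [637, 193]]
scene0 911.0 (229, 281, 69, 48) [[229, 282], [239, 282], [268, 292], [297, 316], [265, 328]]
side0 81.0 (88, 433, 28, 11) [[115, 433], [101, 442], [88, 441]]
side0 102.0 (78, 404, 50, 29) [[127, 404], [111, 422], [98, 430], [82, 432], [78, 428], [79, 424]]
side0 824.5 (288, 209, 77, 36) [[364, 226], [363, 231], [291, 244], [288, 233], [298, 220], [347, 209], [359, 212]]
```

View pics/ca.png

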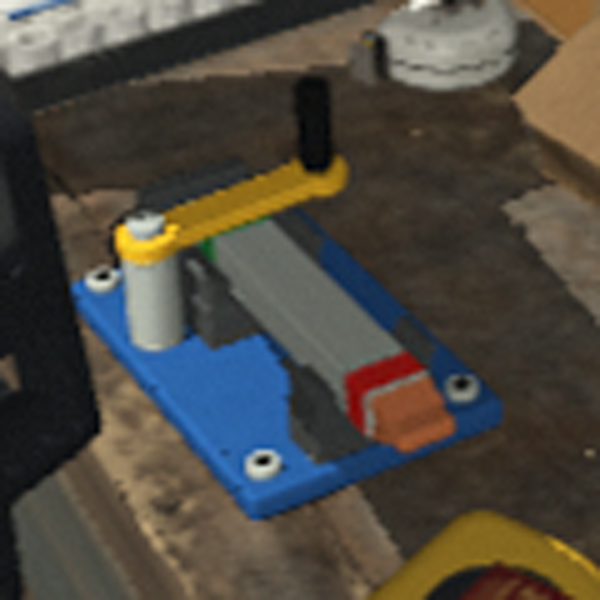

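View pics/cb.png

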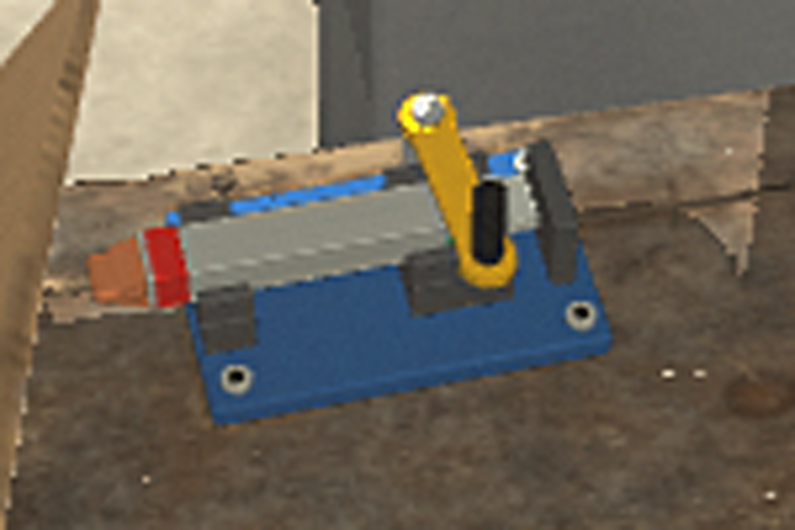

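Scene crop: plate top corners at full-frame (229,282), (265,325.5), (315,306); hinge screw (244.4,268.6), knob top (278,241). Side crop: top corners (290,242), (364.2,229.3), hinge screw (330.6,185.4), knob (342.3,199–214). The keeper is nearly closed. I'll compute the holder pose.

```bash
cat > h.py <<'E'
from rig import env
import numpy as np
def cam(n):
    r=env.get_image(n); return r['pixels'],np.array(r['K']),np.array(r['extrinsics'])
def ray(K,E,uv,z):
    d=E[:3,:3].T@np.linalg.solve(K,[uv[0],uv[1],1.]); c=-E[:3,:3].T@E[:3,3]
    return c+d*(z-c[2])/d[2]
def proj(K,E,p):
    q=K@(E[:3,:3]@np.asarray(p)+E[:3,3]); return q[:2]/q[2]
def tri(vs):
    A=np.zeros((3,3));b=np.zeros(3)
    for K,E,uv in vs:
        d=E[:3,:3].T@np.linalg.solve(K,[uv[0],uv[1],1.]); d/=np.linalg.norm(d); c=-E[:3,:3].T@E[:3,3]
        P=np.eye(3)-np.outer(d,d);A+=P;b+=P@c
    return np.linalg.solve(A,b)
E
python3 - <<'E'
from h import *
from scipy.optimize import least_squares
_,K1,E1=cam('scene');_,K2,E2=cam('side')
M=[(.0775,.05,K1,E1,(229,282)),(-.0775,.05,K1,E1,(265,325.5)),(-.0775,-.05,K1,E1,(315,306)),(-.0775,-.05,K2,E2,(290.3,242)),(.0775,-.05,K2,E2,(364.2,229.3))]
W=[ray(K,E,uv,.012)[:2] for _,_,K,E,uv in M]; print(np.round(W,4))
hin=tri([(K1,E1,(244.4,268.6)),(K2,E2,(330.6,185.4))]); print('hinge',hin)
def T(p,x,y): c,s=np.cos(p[2]),np.sin(p[2]); return np.array([p[0]+c*x-s*y,p[1]+s*x+c*y])
P=[(m[0],m[1]) for m in M]+[(.025,.036)]; W.append(hin[:2])
r=least_squares(lambda p:np.concatenate([T(p,*a)-w for a,w in zip(P,W)]),[.5,0,1.57])
print(r.x,np.degrees(r.x[2]),np.round(r.fun.reshape(-1,2)*1e3,1))
kn=tri([(K1,E1,(278,241.5)),(K2,E2,(342.5,200))]);print('knobtop',kn)
c,s=np.cos(r.x[2]),np.sin(r.x[2]); d=kn[:2]-r.x[:2]; print('knob in holder',c*d[0]+s*d[1],-s*d[0]+c*d[1])
for n,p in dict(knob=(.025,-.036),gap=(-.025,0),front=(-.11,0)).items(): print(n,T(r.x,*p))
for n,uv,K,E,z in [('yt',(308,358),K1,E1,.046),('bt',(345,308),K2,E2,.044),('ct',(303,228),K1,E1,.034)]: print(n,ray(K,E,uv,z))
E
```

```text
[[ 0.415  -0.1027]
 [ 0.4222 -0.255 ]
 [ 0.5192 -0.2504]
 [ 0.5213 -0.2469]
 [ 0.5159 -0.0969]]
hinge [ 0.43247381 -0.15019487  0.06225219]
[ 0.46829681 -0.17506314  1.61287036] 92.41066453069247 [[ 0.1  3. ]
 [-0.6  0.5]
 [ 2.3 -0. ]
 [ 0.3 -3.4]
 [-0.9  1.4]
 [-1.2 -1.4]]
knobtop [ 0.50276504 -0.14102761  0.09425458]
knob in holder 0.032555621433546435 -0.035869318993623
knob [ 0.50321341 -0.14857105]
gap [ 0.46934835 -0.20004102]
front [ 0.47292359 -0.28496579]
yt [ 0.43107625 -0.39082212  0.046     ]
bt [ 0.70503328 -0.17370549  0.044     ]
ct [ 0.61831893 -0.01737131  0.034     ]
```

```bash
python3 nudge.py '[[0, 0, -0.05, 0, 0.085], [0, 0, -0.05, 0, 0.085], [0, 0, -0.05, 0, 0.085], [0, 0, -0.04, 0, 0.085], [0, 0, 0, 6.1, 0.085], [0, 0, 0, 6.1, 0.085], [0, 0, 0, 6.1, 0.085]]' 40
python3 - <<'E'
from h import *
_,K1,E1=cam('scene');_,K2,E2=cam('side')
print('flap near',tri([(K1,E1,(350,338)),(K2,E2,(268,158))]))
for z in (.1,.2,.3): print(z,ray(K2,E2,(268,158),z),ray(K2,E2,(245,330),z),ray(K1,E1,(322,240),z),ray(K1,E1,(350,338),z))
E
```

```text
time_s: 0.9
position: [0.2441, -0.4929, 0.4322]
tool_rot: [[0.991, 0.136, -0.0], [0.136, -0.991, 0.0], [-0.0, -0.0, -1.0]]
ft_force: [-0.3, 0.4, 0.4]
grip_width: 0.0854
gripper_force: 0.0
flap near [ 0.45449637 -0.33553692  0.10472478]
0.1 [ 0.3719233  -0.26662066  0.1       ] [ 0.74892436 -0.34900245  0.1       ] [ 0.5694583  -0.18857128  0.1       ] [ 0.4704024 -0.4371378  0.1      ]
0.2 [ 0.4694984  -0.27044494  0.2       ] [ 0.80434116 -0.34361435  0.2       ] [ 0.4816935 -0.3450385  0.2      ] [ 0.40643498 -0.53388892  0.2       ]
0.3 [ 0.5670735  -0.27426922  0.3       ] [ 0.85975797 -0.33822625  0.3       ] [ 0.39392871 -0.50150573  0.3       ] [ 0.34246757 -0.63064004  0.3       ]
```

```bash
python3 nudge.py '[[0.0305, -0.0313, 0, 0, 0.085], [0.0305, -0.0313, 0, 0, 0.085], [0.0305, -0.0313, 0, 0, 0.085], [0.0305, -0.0313, 0, 0, 0.085], [0.0305, -0.0313, 0, 0, 0.085], [0.0305, -0.0313, 0, 0, 0.085], [0.0305, -0.0313, 0, 0, 0.085], [0.0305, -0.0313, 0, 0, 0.085], [0.0305, -0.0313, 0, 0, 0.085], [0.0305, -0.0313, 0, 0, 0.085]]'; python3 nudge.py '[[0, 0, 0.05, 0, 0.085], [0, 0, 0.05, 0, 0.085], [0, 0, 0.05, 0, 0.085], [0, 0, 0.05, 0, 0.06], [0, 0, 0.03, 0, 0.06], [0, 0, 0, 0, 0.06]]'
python3 - <<'E'
from h import *
import cv2
p,K,E=cam('wrist');cv2.imwrite('pics/w1.png',p[:,:,::-1])
E
```

```text
time_s: 2.0
position: [0.503, -0.1385, 0.4323]
tool_rot: [[0.99, 0.143, 0.0], [0.143, -0.99, -0.0], [0.0, 0.0, -1.0]]
ft_force: [0.2, 0.1, -0.4]
grip_width: 0.0847
gripper_force: 0.0
time_s: 2.6
position: [0.5007, -0.1394, 0.1988]
tool_rot: [[0.99, 0.142, -0.007], [0.142, -0.99, 0.004], [-0.007, -0.005, -1.0]]
ft_force: [0.1, 0.4, 0.6]
grip_width: 0.06
gripper_force: 0.0
```

View pics/w1.png

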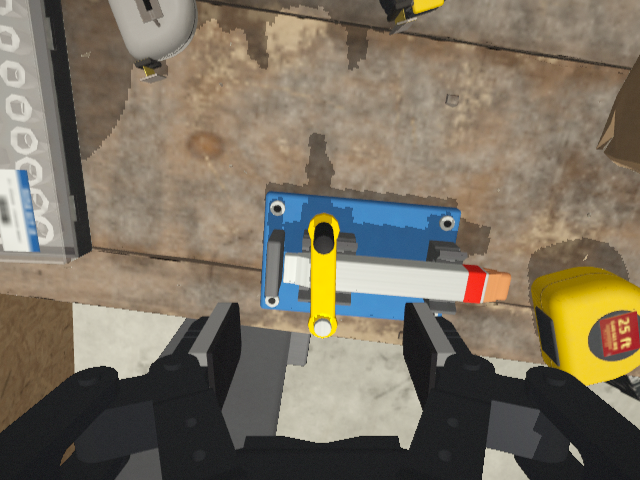

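Wrist view: whole holder visible, plate corners ~(267,192),(461,208),(262,305); knob (323,238), hinge (322,327), red band (475,283), yellow tape at right (590,325), clear of the fingers. I'll refine the pose from this view.

```bash
cat > meas.py <<'E'
from h import *
import cv2
def blob(h,lo,hi,box=None):
    m=cv2.inRange(h,lo,hi)
    n,l,s,c=cv2.connectedComponentsWithStats(m); 
    return m,l,s,c
def plate(p,K,E):
    h=cv2.cvtColor(p,cv2.COLOR_RGB2HSV)
    m=cv2.inRange(h,(100,140,60),(118,255,255)); m[:, :200]=0
    m=cv2.morphologyEx(m,cv2.MORPH_OPEN,np.ones((3,3)))
    pts=np.argwhere(m)[:,::-1]
    g=np.array([ray(K,E,q,.012)[:2] for q in pts],np.float32)
    (c,sz,a)=cv2.minAreaRect(g*1000); return c,sz,a
E
python3 - <<'E'
from meas import *
p,K,E=cam('wrist')
o=env.observe();print(o['position'],np.round(o['tool_rot'][:,2] if hasattr(o['tool_rot'],'shape') else o['tool_rot'],3))
print(plate(p,K,E), -E[:3,:3].T@E[:3,3])
h=cv2.cvtColor(p,cv2.COLOR_RGB2HSV)
X=.4683,-.1751,np.radians(92.4)
def show(n,w):
    c,s=np.cos(X[2]),np.sin(X[2]);d=w[:2]-np.array(X[:2]);print(n,w[:2],'holder',c*d[0]+s*d[1],-s*d[0]+c*d[1])
# keeper end around knob / hinge screw
show('hinge',ray(K,E,(322.5,326.5),.062)); 
m=cv2.inRange(h,(0,0,0),(180,255,60));sub=m[205:260,300:345];ys,xs=np.nonzero(sub)
print('dark',xs.min()+300,xs.max()+300,ys.min()+205,ys.max()+205)
show('knobtop?',ray(K,E,(323,229),.0935)); show('knobbot',ray(K,E,(323,243),.0575));show('knobtop2',ray(K,E,(323,243),.0935))
r=cv2.inRange(h,(0,170,120),(6,255,255));r[:,:440]=0;r[:,500:]=0;ys,xs=np.nonzero(r);show('redband',ray(K,E,(xs.mean(),ys.mean()),.048))
for q in [(267,192),(461,208),(262,305)]: show(q,ray(K,E,q,.012))
E
```

```text
[ 0.50275262 -0.14051713  0.20340472] [ 0.001 -0.    -1.   ]
((468.2456359863281, -172.83847045898438), (98.99734497070312, 152.8611297607422), 2.9989097118377686) [ 0.57241343 -0.13119488  0.3327798 ]
hinge [ 0.43147588 -0.15141792] holder 0.02520333910184589 0.03580011811229259
dark 303 344 224 252
knobtop? [ 0.51184708 -0.14021336] holder 0.033032480355762395 -0.04496978776834204
knobbot [ 0.49280444 -0.14299456] holder 0.031051140260823472 -0.025827377309771533
knobtop2 [ 0.50321538 -0.14145144] holder 0.03215693719621291 -0.03629381308322681
redband [ 0.47363727 -0.2561963 ] holder -0.08124866894117153 -0.0019366324868488852
(267, 192) [ 0.51454213 -0.0957433 ] holder 0.07735067231360854 -0.04952468158804818
(461, 208) [ 0.52355008 -0.24866765] holder -0.07581675488379584 -0.052120924451889955
(262, 305) [ 0.41815094 -0.10155053] holder 0.07558497818656335 0.047025142870108644
```

```bash
python3 nudge.py '[[0, 0.001, 0.045, 0, 0.06], [0, 0, 0.045, 0, 0.05], [0, 0, 0.035, 0, 0.04], [0, 0, 0, 0, 0.02], [0, 0, 0, 0, 0.005], [0, 0, 0, 0, 0.005], [0, 0, 0, 0, 0.005], [0, 0, 0, 0, 0.005]]' 20
```

```text
time_s: 3.5
position: [0.5036, -0.1419, 0.0793]
tool_rot: [[0.99, 0.14, 0.004], [0.14, -0.99, -0.002], [0.004, 0.003, -1.0]]
ft_force: [2.1, 0.0, 6.4]
grip_width: 0.012
gripper_force: 22.1
```

```bash
python3 nudge.py '[[-0.0004, -0.0075, 0, -6, 0.005], [-0.0004, -0.0075, 0, -6, 0.005], [-0.0004, -0.0075, 0, -6, 0.005], [-0.0004, -0.0075, 0, -6, 0.005], [-0.0004, -0.0075, 0, -6, 0.005], [-0.0004, -0.0075, 0, -6, 0.005], [-0.0004, -0.0075, 0, -6, 0.005], [-0.0004, -0.0075, 0, -6, 0.005]]'
```

```text
time_s: 4.3
position: [0.4742, -0.0906, 0.0793]
tool_rot: [[0.555, 0.831, 0.009], [0.832, -0.556, 0.001], [0.005, 0.007, -1.0]]
ft_force: [11.0, 12.6, 5.4]
grip_width: 0.0122
gripper_force: 22.2
```

```bash
python3 nudge.py '[[0.0005, -0.0075, 0, -6, 0.005], [-0.0002, -0.0075, 0, -6, 0.005], [-0.0004, -0.0075, 0, -6, 0.005], [-0.0004, -0.0075, 0, -6, 0.005], [-0.0004, -0.0075, 0, -6, 0.005], [-0.0004, -0.0075, 0, -6, 0.005], [-0.0004, -0.0075, 0, -6, 0.005], [-0.0004, -0.0075, 0, -6, 0.005]]'
```

```text
time_s: 5.1
position: [0.414, -0.0788, 0.0788]
tool_rot: [[-0.247, 0.969, 0.001], [0.969, 0.247, 0.003], [0.003, 0.002, -1.0]]
ft_force: [-2.3, 14.9, 17.9]
grip_width: 0.012
gripper_force: 23.4
```

```bash
python3 nudge.py '[[0, 0, 0, 0, 0.04], [0, 0, 0, 0, 0.04], [0, 0, 0, 0, 0.04], [0, 0, -0.04, 0, 0.05], [0, 0, -0.05, 0, 0.05], [0, 0, -0.05, 0, 0.06], [-0.04, 0.02, -0.02, 5.8, 0.08], [-0.04, 0.02, 0, 5.8, 0.08], [0, 0, 0, 0, 0.08], [0, 0, 0, 0, 0.08]]' 40
python3 - <<'E'
from meas import *
o=env.observe();print(o['position'],np.round(o['tool_rot'],3))
p,K,E=cam('wrist');cv2.imwrite('pics/w2.png',p[:,:,::-1]);np.savez('w2.npz',p=p,K=K,E=E)
E
```

```text
time_s: 6.1
position: [0.4691, -0.1519, 0.2367]
tool_rot: [[-0.042, 0.999, -0.001], [0.999, 0.042, 0.001], [0.001, -0.001, -1.0]]
ft_force: [0.2, 1.0, -0.4]
grip_width: 0.0803
gripper_force: 0.0
[ 0.46911842 -0.15194445  0.23674438] [[-0.042  0.999 -0.001]
 [ 0.999  0.042  0.001]
 [ 0.001 -0.001 -1.   ]]
```

View pics/w2.png

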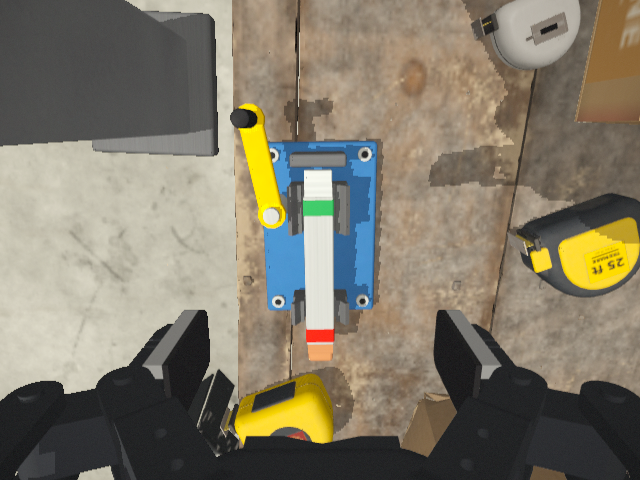

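Wrist view: keeper open (knob (244,118), hinge (271,215)), cutter clear in the saddles, green band (318,208), red band (320,336), stop top (317,159). Measuring axes from this.

Run:
```python
from meas import *
d=np.load('w2.npz');p,K,E=d['p'],d['K'],d['E']
h=cv2.cvtColor(p,cv2.COLOR_RGB2HSV)
print(plate(p,K,E))
def cen(lo,hi,b,z):
    m=cv2.inRange(h,lo,hi);k=np.zeros_like(m);k[b[1]:b[3],b[0]:b[2]]=1;m=m*k
    ys,xs=np.nonzero(m); print(len(xs),xs.min(),xs.max(),ys.min(),ys.max()); return ray(K,E,((xs.min()+xs.max())/2,(ys.min()+ys.max())/2),z)
g=cen((50,100,80),(85,255,255),(290,190,345,225),.048);r=cen((0,170,120),(6,255,255),(290,320,345,350),.048)
print('green',g,'red',r,'mid',(g+r)/2,'yaw',np.degrees(np.arctan2(*(g-r)[1::-1])))
print('stop top edge rear/front',ray(K,E,(317,153),.048),ray(K,E,(317,166),.048),ray(K,E,(290,159),.048),ray(K,E,(345,159),.048))
print('red tip end',ray(K,E,(319.5,360),.043),'green tip',ray(K,E,(318,169),.043),'hinge',ray(K,E,(271,216),.062))
```

```text
((466.6051025390625, -172.2106170654297), (98.34419250488281, 152.6266632080078), 2.9951164722442627)
456 303 333 200 215
338 306 333 329 341
green [ 0.4650921  -0.14499056  0.048     ] red [ 0.47066078 -0.25646209  0.048     ] mid [ 0.46787644 -0.20072633  0.048     ] yaw 92.85989716849798
stop top edge rear/front [ 0.46272594 -0.10308173  0.048     ] [ 0.46309235 -0.1128094   0.048     ] [ 0.44234225 -0.10839191  0.048     ] [ 0.48420012 -0.10667838  0.048     ]
red tip end [ 0.47170734 -0.28398695  0.043     ] green tip [ 0.46390949 -0.11556232  0.043     ] hinge [ 0.42982953 -0.15023269  0.062     ]
```

```bash
python3 nudge.py '[[-0.0484, -0.003, 0, -0.4, 0.06], [0, 0, 0.05, 0, 0.06], [0, 0, 0.05, 0, 0.06], [0, 0, 0.05, 0, 0.06], [0, 0, 0.045, 0, 0.05], [0, 0, 0.0105, 0, 0.05], [0, 0, 0, 0, 0.05], [0, 0, 0, 0, 0.05]]' 60; python3 nudge.py '[[0, 0, 0, 0, 0.035], [0, 0, 0, 0, 0.02], [0, 0, 0, 0, 0.015], [0, 0, 0, 0, 0.015], [0, 0, 0, 0, 0.015], [0, 0, 0, 0, 0.015]]' 80
```

```text
time_s: 6.95
position: [0.4691, -0.2003, 0.0338]
tool_rot: [[-0.05, 0.999, 0.002], [0.999, 0.05, -0.002], [-0.002, 0.002, -1.0]]
ft_force: [-0.4, -1.2, 0.7]
grip_width: 0.0502
gripper_force: 0.0
time_s: 7.55
position: [0.4689, -0.2004, 0.0338]
tool_rot: [[-0.05, 0.999, 0.003], [0.999, 0.05, -0.002], [-0.002, 0.003, -1.0]]
ft_force: [-2.0, 1.1, 10.5]
grip_width: 0.0226
gripper_force: 78.9
```

```bash
python3 nudge.py '[[0, 0, -0.015, 0, 0.015], [0, 0, -0.03, 0, 0.015], [0, 0, -0.04, 0, 0.015], [0.03, 0, -0.01, 0, 0.015], [0.035, 0, -0.03, 0, 0.015], [0.02, 0, -0.03, 0, 0.015], [0, 0, 0, 7.5, 0.015], [0, 0, 0, 7.5, 0.015], [0, 0, 0, 7.5, 0.015], [0, 0, 0, 7.5, 0.015]]'
python3 nudge.py '[[0, 0, 0, 7.5, 0.015], [0, 0, 0, 7.5, 0.015], [0, 0, 0, 7.5, 0.015], [0, 0, 0, 7.5, 0.015], [0, 0, 0, 7.5, 0.015], [0, 0, 0, 7.5, 0.015], [0, 0, 0, 7.5, 0.015], [0, 0, 0, 7.5, 0.015], [0, 0, 0, 7.5, 0.015], [0, 0, 0, 7.5, 0.015]]'
python3 nudge.py '[[0, 0, 0, 7.5, 0.015], [0, 0, 0, 7.5, 0.015], [0, 0, 0, 7.5, 0.015], [0, 0, 0, 7.5, 0.015], [0, 0, 0, 7.5, 0.015], [0, 0, 0, 7.5, 0.015], [0, 0, 0, 7.5, 0.015], [0, 0, 0, 7.5, 0.015], [0, 0, 0, 7.5, 0.015], [0, 0, 0, 7.5, 0.015]]'
python3 nudge.py '[[0, 0, 0, 0, 0.015], [0, 0, 0, 0, 0.015]]'
python3 - <<'E'
from meas import *
o=env.observe();print(o['position'],np.round(o['tool_rot'],3),np.round(o['q'],1))
p,K,E=cam('wrist');cv2.imwrite('pics/w3.png',p[:,:,::-1]);np.savez('w3.npz',p=p,K=K,E=E)
E
```

```text
time_s: 8.55
position: [0.4637, -0.1148, 0.1875]
tool_rot: [[0.461, 0.887, 0.001], [0.887, -0.461, -0.0], [-0.0, 0.001, -1.0]]
ft_force: [1.1, 0.5, -2.7]
grip_width: 0.0227
gripper_force: 79.1
time_s: 9.55
position: [0.4637, -0.1149, 0.1874]
tool_rot: [[0.976, -0.216, 0.0], [-0.216, -0.976, -0.0], [0.0, 0.0, -1.0]]
ft_force: [0.5, 0.3, -2.5]
grip_width: 0.0225
gripper_force: 79.1
time_s: 10.55
position: [0.4637, -0.1149, 0.1874]
tool_rot: [[0.044, -0.999, 0.0], [-0.999, -0.044, -0.0], [0.0, -0.0, -1.0]]
ft_force: [0.6, -0.1, -2.9]
grip_width: 0.0227
gripper_force: 79.1
time_s: 10.75
position: [0.4638, -0.115, 0.1872]
tool_rot: [[0.053, -0.999, 0.0], [-0.999, -0.053, -0.0], [0.0, -0.0, -1.0]]
ft_force: [1.1, -0.5, -2.5]
grip_width: 0.0226
gripper_force: 79.1
[ 0.46381083 -0.11503099  0.18718925] [[ 0.053 -0.999  0.   ]
 [-0.999 -0.053 -0.   ]
 [ 0.    -0.    -1.   ]] [-28.2  17.6  90.7  -0.   71.6 148.8]
```

View pics/w3.png

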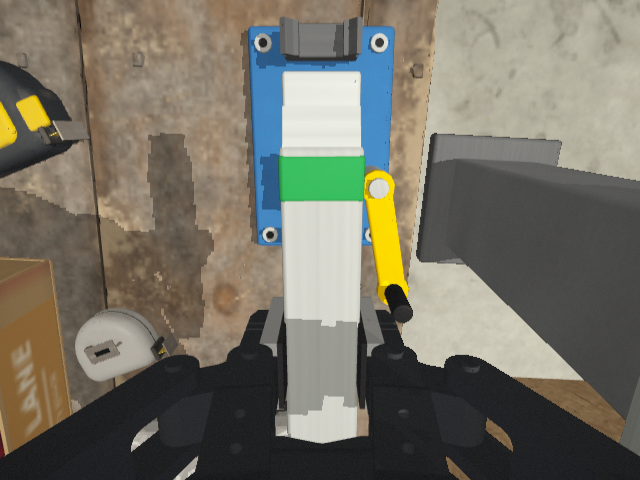

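Wrist view: cutter firmly held, green end pointing out (tip edge v≈72, u 283–360; band v 157–200), keeper still off (hinge (379,187), knob (401,308)).

Run:
```python
from meas import *
d=np.load('w3.npz');p,K,E=d['p'],d['K'],d['E']
h=cv2.cvtColor(p,cv2.COLOR_RGB2HSV)
t=ray(K,E,(321.5,72),.1964); print('tip',t,ray(K,E,(283,72),.1964),ray(K,E,(360,72),.1964))
m=cv2.inRange(h,(50,100,80),(85,255,255));n,l,s,c=cv2.connectedComponentsWithStats(m);i=1+np.argmax(s[1:,4]);print(s[i]);x,y,w,hh,_=s[i]
b=ray(K,E,(x+w/2,y+hh/2),.2014);print('band',b,ray(K,E,(x,y+hh/2),.2014),ray(K,E,(x+w,y+hh/2),.2014))
# edges of bar at row 210-310 (bright low saturation)
for v in (215,250,290,310):
    row=p[v].astype(int).sum(1); cols=[u for u in range(260,380) if row[u]>430 and abs(int(p[v,u,0])-int(p[v,u,2]))<25]; print(v,min(cols),max(cols))
for q,z in [((249,27),.012),((394,28),.012),((379,187),.062),((401,312),.0935),((285,57),.03),((358,57),.03)]: print(q,ray(K,E,q,z))
```

```text
tip [ 0.46795714 -0.20059126  0.1964    ] [ 0.47851467 -0.20003861  0.1964    ] [ 0.45739751 -0.20114402  0.1964    ]
[ 278  156   87   46 3779]
band [ 0.46647045 -0.17200689  0.2014    ] [ 0.47873563 -0.17136822  0.2014    ] [ 0.45420232 -0.17264571  0.2014    ]
215 282 361
250 283 361
290 284 359
310 284 359
(249, 27) [ 0.518832   -0.24671695  0.012     ]
(394, 28) [ 0.42168486 -0.25120555  0.012     ]
(379, 187) [ 0.42941673 -0.15119084  0.062     ]
(401, 312) [ 0.4141876  -0.08189979  0.0935    ]
(285, 57) [ 0.49264937 -0.2269761   0.03      ]
(358, 57) [ 0.44578247 -0.22943109  0.03      ]
```

```bash
python3 nudge.py '[[0, 0, 0.034, 0, 0.015], [0, 0, 0.034, 0, 0.015], [0.03, -0.0005, 0, 0, 0.015], [0.03, 0, 0, 0, 0.015], [0.0262, 0, 0, 0, 0.015], [0, 0, 0, 0, 0.015], [0, 0, 0.03, 0, 0.015], [0, 0, 0.025, 0, 0.015], [0, 0, 0, 0, 0.015], [0, 0, 0, 0, 0.015]]'
```

```text
time_s: 11.8
position: [0.4689, -0.2009, 0.0644]
tool_rot: [[0.051, -0.999, -0.0], [-0.999, -0.051, 0.0], [-0.0, 0.0, -1.0]]
ft_force: [-0.3, 0.1, -3.0]
grip_width: 0.0226
gripper_force: 79.2
```

```bash
python3 nudge.py '[[0, 0, 0.01, 0, 0.015], [0, 0, 0.01, 0, 0.015], [0, 0, 0.005, 0, 0.015], [0, 0, 0.003, 0, 0.015], [0, 0, 0, 0, 0.015]]';python3 nudge.py '[[0, 0, 0.001, 0, 0.015], [0, 0, 0.001, 0, 0.015], [0, 0, 0, 0, 0.015]]'
```

```text
time_s: 12.3
position: [0.4687, -0.2011, 0.0355]
tool_rot: [[0.05, -0.999, -0.001], [-0.999, -0.05, 0.0], [-0.0, 0.001, -1.0]]
ft_force: [-0.3, -0.0, -2.8]
grip_width: 0.0228
gripper_force: 79.4
time_s: 12.6
position: [0.4688, -0.2012, 0.0339]
tool_rot: [[0.05, -0.999, 0.0], [-0.999, -0.05, -0.0], [0.0, -0.0, -1.0]]
ft_force: [-0.1, 0.0, -2.3]
grip_width: 0.0225
gripper_force: 79.4
```

```bash
python3 nudge.py '[[-0.001, 0, 0, 0, 0.015], [0, 0, 0, 0, 0.015]]';python3 nudge.py '[[-0.001, 0, 0, 0, 0.015], [0, 0, 0, 0, 0.015]]';python3 nudge.py '[[-0.001, 0, 0.0005, 0, 0.015], [0, 0, 0, 0, 0.015]]'
```

```text
time_s: 12.8
position: [0.4687, -0.2, 0.0339]
tool_rot: [[0.05, -0.999, 0.0], [-0.999, -0.05, 0.0], [-0.0, -0.0, -1.0]]
ft_force: [-0.3, 0.7, -2.1]
grip_width: 0.0225
gripper_force: 79.4
time_s: 13.0
position: [0.4686, -0.199, 0.0339]
tool_rot: [[0.05, -0.999, -0.0], [-0.999, -0.05, 0.0], [-0.0, 0.0, -1.0]]
ft_force: [0.2, 1.2, -2.6]
grip_width: 0.0223
gripper_force: 79.4
time_s: 13.2
position: [0.4689, -0.1987, 0.0338]
tool_rot: [[0.05, -0.999, 0.001], [-0.999, -0.05, -0.001], [0.001, -0.001, -1.0]]
ft_force: [-1.3, -2.3, 4.1]
grip_width: 0.0228
gripper_force: 80.4
```

```bash
python3 nudge.py '[[-0.0008, 0, 0, 0, 0.015], [0, 0, 0, 0, 0.015]]';python3 nudge.py '[[-0.0007, 0, 0, 0, 0.015], [0, 0, 0, 0, 0.015]]'
```

```text
time_s: 13.4
position: [0.469, -0.1978, 0.0338]
tool_rot: [[0.05, -0.999, 0.001], [-0.999, -0.05, -0.001], [0.001, -0.001, -1.0]]
ft_force: [-1.2, -4.0, 5.2]
grip_width: 0.0224
gripper_force: 80.6
time_s: 13.6
position: [0.469, -0.1972, 0.0338]
tool_rot: [[0.05, -0.999, 0.001], [-0.999, -0.05, -0.001], [0.001, -0.001, -1.0]]
ft_force: [1.1, -3.9, 3.9]
grip_width: 0.0225
gripper_force: 80.6
```

```bash
python3 nudge.py '[[-0.0008, 0, 0, 0, 0.015], [0, 0, 0, 0, 0.015]]'|sed -n '2p;6p';python3 nudge.py '[[-0.0008, 0, 0, 0, 0.015], [0, 0, 0, 0, 0.015]]'|egrep 'pos|ft_'
```

```text
position: [0.4691, -0.1971, 0.0338]
gripper_force: 80.3
position: [0.4692, -0.1971, 0.0338]
ft_force: [-1.3, -11.5, 1.6]
```

```bash
python3 nudge.py '[[0, 0, 0, 0, 0.05], [0, 0, 0, 0, 0.05], [0, 0, 0, 0, 0.05], [0, 0, -0.03, 0, 0.05], [0, 0, -0.05, 0, 0.05], [-0.03, 0, -0.05, 0, 0.07], [-0.03, 0, -0.05, 0, 0.08], [0, 0, -0.02, 0, 0.08], [0, 0, 0, 0, 0.08]]' 40
python3 - <<'E'
from meas import *
p,K,E=cam('wrist');cv2.imwrite('pics/w4.png',p[:,:,::-1]);np.savez('w4.npz',p=p,K=K,E=E)
E
```

```text
time_s: 14.9
position: [0.4667, -0.1432, 0.2218]
tool_rot: [[0.051, -0.999, 0.005], [-0.999, -0.051, -0.003], [0.003, -0.005, -1.0]]
ft_force: [0.4, 0.7, 0.1]
grip_width: 0.0799
gripper_force: 0.0
```

View pics/w4.png

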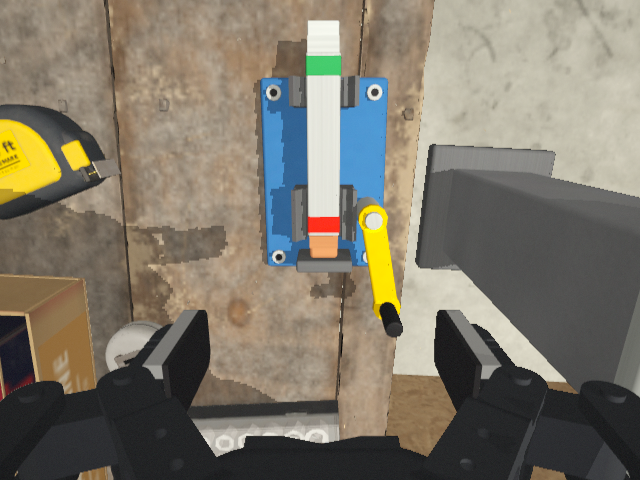

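Wrist view: cutter seated in both saddles, green band (324,65) out, red tip (324,247) against the stop (324,262), keeper still off with knob (392,325). Now turning the tool back and closing the keeper.

```bash
python3 nudge.py '[[0, 0, 0, -8, 0.08], [0, 0, 0, -8, 0.08], [0, 0, 0, -8, 0.08], [0, 0, 0, -8, 0.08], [0, 0, 0, -8, 0.08], [0, 0, 0, -8, 0.08], [0, 0, 0, -8, 0.08], [0, 0, 0, -8, 0.08]]' >/dev/null
python3 nudge.py '[[0, 0, 0, -8, 0.08], [0, 0, 0, -8, 0.08], [0, 0, 0, -8, 0.08], [0, 0, 0, -8, 0.08], [0, 0, 0, -8, 0.08], [0, 0, 0, -8, 0.08], [0, 0, 0, -8, 0.08], [0, 0, 0, -8, 0.08]]' >/dev/null
python3 nudge.py '[[0, 0, 0, -8, 0.08], [0, 0, 0, -8, 0.08], [0, 0, 0, -8, 0.08], [0, 0, 0, -8, 0.08], [0, 0, 0, -8, 0.08], [0, 0, 0, -8, 0.08], [0, 0, 0, -8, 0.08], [0, 0, 0, -8, 0.08], [0, 0, 0, 0, 0.08], [0, 0, 0, 0, 0.08]]'
python3 - <<'E'
from meas import *
d=np.load('w4.npz');p,K,E=d['p'],d['K'],d['E']
print('knobtop',ray(K,E,(394,328),.0935),'hinge',ray(K,E,(373,220),.062))
print('green tip end',ray(K,E,(323.5,20),.043),'green band',ray(K,E,(324,65),.048),'red',ray(K,E,(323.5,225),.048))
E
```

```text
time_s: 17.55
position: [0.4656, -0.1437, 0.2179]
tool_rot: [[-0.252, 0.968, -0.002], [0.968, 0.252, 0.001], [0.002, -0.002, -1.0]]
ft_force: [0.5, 0.3, -0.2]
grip_width: 0.0797
gripper_force: 0.0
knobtop [ 0.41324409 -0.08199207  0.0935    ] hinge [ 0.43005331 -0.15094461  0.062     ]
green tip end [ 0.4726155  -0.28309607  0.043     ] green band [ 0.47079783 -0.25434963  0.048     ] red [ 0.46535511 -0.14208924  0.048     ]
```

```bash
python3 nudge.py '[[0.0374, -0.017, 0, 0, 0.06], [0.0373, -0.0171, 0, 0, 0.06], [0, 0, 0.045, 0, 0.06], [0, 0, 0.045, 0, 0.05], [0, 0, 0.044, 0, 0.05], [0, 0, 0.004, 0, 0.04], [0, 0, 0, 0, 0.02], [0, 0, 0, 0, 0.005], [0, 0, 0, 0, 0.005], [0, 0, 0, 0, 0.005]]' 20; python3 nudge.py '[[0, 0, 0, 0, 0.005], [0, 0, 0, 0, 0.005]]'
```

```text
time_s: 18.55
position: [0.4147, -0.0807, 0.0825]
tool_rot: [[-0.256, 0.967, 0.003], [0.967, 0.256, -0.002], [-0.002, 0.003, -1.0]]
ft_force: [-0.4, -0.2, 6.3]
grip_width: 0.012
gripper_force: 21.3
time_s: 18.75
position: [0.4147, -0.0806, 0.0824]
tool_rot: [[-0.256, 0.967, 0.003], [0.967, 0.256, -0.002], [-0.002, 0.003, -1.0]]
ft_force: [-0.9, -0.0, 9.4]
grip_width: 0.0119
gripper_force: 21.6
```

```bash
python3 nudge.py '[[-0.0003, 0.0075, 0, 6, 0.005], [-0.0003, 0.0075, 0, 6, 0.005], [-0.0004, 0.0075, 0, 6, 0.005], [-0.0004, 0.0075, 0, 6, 0.005], [-0.0004, 0.0075, 0, 6, 0.005], [-0.0004, 0.0075, 0, 6, 0.005], [-0.0004, 0.0075, 0, 6, 0.005], [-0.0004, 0.0075, 0, 6, 0.005]]'
```

```text
time_s: 19.55
position: [0.471, -0.0916, 0.0823]
tool_rot: [[0.55, 0.835, -0.001], [0.835, -0.55, -0.005], [-0.004, 0.002, -1.0]]
ft_force: [-12.3, -15.4, 9.6]
grip_width: 0.0123
gripper_force: 21.7
```

```bash
python3 nudge.py '[[-0.0012, 0.0075, 0, 6, 0.005], [-0.0008, 0.0075, 0, 6, 0.005], [-0.0004, 0.0075, 0, 6, 0.005], [-0.0004, 0.0075, 0, 6, 0.005], [-0.0004, 0.0075, 0, 6, 0.005], [-0.0004, 0.0075, 0, 6, 0.005], [-0.0004, 0.0075, 0, 6, 0.005]]'
```

```text
time_s: 20.25
position: [0.4989, -0.1328, 0.0823]
tool_rot: [[0.968, 0.253, -0.004], [0.253, -0.968, -0.001], [-0.004, 0.0, -1.0]]
ft_force: [-15.1, -4.2, 13.9]
grip_width: 0.012
gripper_force: 22.1
```

```bash
python3 nudge.py '[[-0.0008, 0.0065, 0, 6, 0.005], [-0.0002, 0.004, 0, 4, 0.005], [0, 0, 0, 0, 0.005]]'; python3 nudge.py '[[0, 0.002, 0, 2, 0.005], [0, 0, 0, 0, 0.005]]';python3 nudge.py '[[0, 0.002, 0, 0, 0.005], [0, 0, 0, 0, 0.005]]'
```

```text
time_s: 20.55
position: [0.5007, -0.1432, 0.0823]
tool_rot: [[0.997, 0.082, -0.003], [0.082, -0.997, -0.001], [-0.003, 0.001, -1.0]]
ft_force: [-10.4, -3.0, 11.9]
grip_width: 0.0117
gripper_force: 21.9
time_s: 20.75
position: [0.5008, -0.1449, 0.0823]
tool_rot: [[0.999, 0.049, -0.003], [0.049, -0.999, -0.001], [-0.003, 0.001, -1.0]]
ft_force: [-10.1, -2.0, 11.3]
grip_width: 0.0123
gripper_force: 21.9
time_s: 20.95
position: [0.5009, -0.1457, 0.0823]
tool_rot: [[0.999, 0.05, -0.003], [0.05, -0.999, 0.001], [-0.003, -0.002, -1.0]]
ft_force: [-9.6, 3.8, 12.0]
grip_width: 0.0115
gripper_force: 22.0
```

```bash
python3 nudge.py '[[0, 0.0015, 0, 0, 0.005], [0, 0, 0, 0, 0.005]]'|egrep 'pos|ft';python3 nudge.py '[[0, 0.001, 0, 0, 0.005], [0, 0, 0, 0, 0.005]]'|egrep 'pos|ft'
```

```text
position: [0.5008, -0.1459, 0.0823]
ft_force: [-6.9, 10.7, 14.6]
position: [0.5008, -0.146, 0.0822]
ft_force: [-7.9, 15.7, 14.4]
```

Solid stop reached. Release, rise, and look.

```bash
python3 nudge.py '[[0, -0.002, 0, 0, 0.005], [0, 0, 0, 0, 0.03], [0, 0, 0, 0, 0.04], [0, 0, 0, 0, 0.04], [0, 0, -0.03, 0, 0.05], [0, 0, -0.05, 0, 0.06], [0, 0, -0.05, 0, 0.06], [0, 0, -0.02, 0, 0.06], [0, 0, 0, 0, 0.06], [0, 0, 0, 0, 0.06]]'
python3 - <<'E'
from meas import *
p,K,E=cam('wrist');cv2.imwrite('pics/w5.png',p[:,:,::-1])
E
```

```text
time_s: 22.35
position: [0.5021, -0.147, 0.2304]
tool_rot: [[0.999, 0.049, -0.001], [0.049, -0.999, 0.0], [-0.001, -0.0, -1.0]]
ft_force: [-0.7, 0.5, -1.0]
grip_width: 0.0602
gripper_force: 0.0
```

View pics/w5.png

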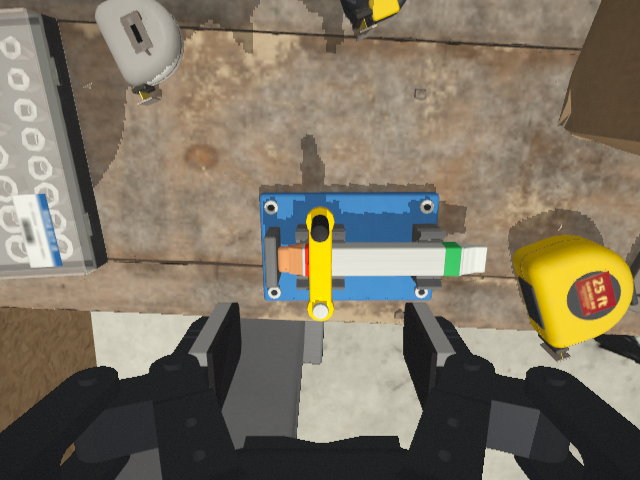

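The wrist view shows the keeper square across the rear saddle (hinge (320,310), knob (320,228)). The green end is out at (470,260), and the red tip touches the stop at (279,260). The tapes are unmoved and nothing touches the robot.

```bash
python3 -c "
from rig import env
print(env.close_job())"
```

```text
the job is handed in; nothing more can be done
None
```

The job is handed in at about 22 s: the cutter is turned end for end and seated with the green end out and the red end against the stop, the keeper is closed to its stop, and no tape measure was touched; the hand-in printed no verdict.

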